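# Wind out the glue-up jig and load the sample boards

### The arm

A 6-joint arm with a two-finger parallel gripper is mounted at the origin on the work surface. World frame = base frame: x ahead of the robot, y to its left, z up, the work surface at z = 0. Lengths are in m, angles in rad, forces in N, time in s.
With the tool pointing down it reaches from about 0.4 to 0.825 m from the base axis. Payload 7 kg.
Tool frame: the origin (TCP) lies midway between the tips of the shut fingers; the grasp point (between the pads) lies 19 mm behind it; z points along the fingers, y is the direction in which the jaws open and shut (so a half turn about z gives the same grasp; the last joint's range is limited). The gripper opens to 85 mm and grips with 20 to 120 N. Pads are 22 mm wide; open, the fingers measure 114 mm over their backs; the gripper's body (76 mm by 85 mm) begins 54 mm behind the grasp point. The pads swing forward as they close: fully open they stand 13 mm farther back than shut.
Start: joints at [1.503, 0.359, 0.012, 0, -1.224, -0.288], TCP at [0.235, 0.633, 0.231] pointing down, gripper open.
Joint ranges: [-3.07, 3.07], [-1.43, 2.12], [-1.02, 1.25], [-3.03, 1.67], [-3.05, -0], [-3.03, 3.03]. Speed limits (rad/s): [2.39, 2.39, 3.01, 3.14, 3.14, 3.14].

### API

Orientations are given as a unit quaternion [w, x, y, z].
In Python, from rig import manip, kin, readout, viewer gives the robot as it stands. The module is installed in compiled form; this text tells all that it offers. Calls block until the motion is done:
- manip.move_pose(position, orientation): joint-space move of the TCP to a pose.
- manip.move_straight(position, speed=0.15, orientation=None): straight line of the TCP; orientation=None keeps the orientation; speed is the mean speed in m/s.
- manip.move_j(angles): joint-space move.
- manip.release() and manip.grasp(): open the fingers fully, or close them until they stop; the grip force is fixed at half the most.
- manip.pause(seconds).
- kin.inverse_kinematics(position, orientation): joint angles nearest the present ones, or None.
- readout.observe(): the state.
- viewer.capture(name): name is "scene" or "side" or "wrist"; returns the picture (420x560x3 uint8, red, green, blue); there is no depth.
- viewer.camera_info(name): a dict with "vfov" (degrees; the focal length in pixels is half the picture's height over the tangent of half this angle, whatever the lens; pixels are square), "cx", "cy" (the principal point, pixels), "D" ([k1, k2, p1, p2, k3] as OpenCV has them; the pictures are not rectified), "view" (4x4, takes a point from world to camera coordinates). Camera axes: x right, y down, z forward; pixel columns grow to the right and rows downward; lengths in m; the calibration is good to about 2 mm. A picture is of the moment at which its call begins: read the wrist's pose just before it. camera_info takes no time and is no camera call; for the wrist camera it gives the pose at the moment of the call.
A pose or a line that the arm cannot do raises manip.MotionError and nothing moves.
- manip.close_job(): hands the job in, once; it reports no verdict.
Trained networks look in the newest picture that a camera, given by its name, has taken for a name from the list of things; names that differ only in an ending like _2 or _b are one class to them, and where a whole thing is asked for, a point or a joint stands for the part that bears it (a point fixed in the world has none). Each returns a list of dicts, best first, with "confidence" (0 to 1); they miss things now and then, are a little off and sometimes report something else, mostly with a low value. They report only what shows in the picture. A call takes as long as a camera call. They do not tell look-alikes from the thing itself.
- viewer.regions_of(name, camera): "mask" (420x560 bool, what is visible of it) and "bbox" ([left, top, width, height] in pixels, round what is visible of it).
- viewer.pinpoint(name, camera): "centre" ([column, row] in pixels: a listed point, or the origin of a listed thing).
The state is a dict: "time": time; "joints": joint angles; "joint_vel": joint speeds; "effort": joint torques, N m; "tcp_pos": TCP position; "tool_rot": TCP orientation; "contact_force": force on the tool from outside, world axes, zero at the start; "torque": the same for the moment, N m; "opening": finger opening in m.
Only numpy, scipy, OpenCV 4.12 (cv2) and the standard library are available. Lean on these libraries where they do the work, as an engineer would, in place of code of your own. Each camera call takes 0.05 s, during which the arm holds its last target.

### The job

Get the glue-up jig loaded: first crank the red handwheel anticlockwise (seen from above) until you feel its stop, so that the hold-down foot is out of the way, then back it off a quarter turn so that it cannot jam, and leave it there. Then stack every sample board from the bench on the inclined bed, flat one on another, lengthwise up the slope, in the middle of the bed's width and each with its end against the blue backstop. Do not disturb the glue jar, the drill-bit stand or the wooden plug.

Things in the scene. Friction and masses are not known exactly. Their poses are not given: they have to be found in the camera images.
- wheel_axis (a point): fixed point on the handwheel's vertical axis, level with the middle of the crank grip, 170 mm above the bench. The red handwheel (110 mm diameter at the middle of its 14 mm thick rim, rim centre 132 mm above the bench) turns level on top of the jig's grey gearbox (110 x 90 mm, 110 mm high)
- crank_grip (a point): centre of the black crank grip: an upright cylinder, 24 mm diameter, 48 mm high (144 to 192 mm above the bench), standing on the wheel's rim 55 mm from the axis. Its sleeve spins freely about itself, so it can be held at a constant gripper heading while led round in a level circle
- handwheel (a joint): angle of the handwheel, rad, from an arbitrary zero, growing anticlockwise seen from above, which winds the hold-down foot out. It starts 2 to 3 turns short of a hard, unmarked stop; it turns lightly (about 1.5 N at the crank grip) up to the stop, then goes no farther, and stays where it is left
- bed: jig's inclined bed: white plate 100 mm wide, sloping 15 degrees, rising away from the robot; blue backstop (100 wide, 12 thick, 70 mm high square to the bed) across its low, robot-side end. Origin: middle of the foot of the backstop's face, on the bed surface, 36 mm above the bench. x up the slope (bed ends at 138 mm), y across towards the gearbox (wheel axis at y = 205 mm, level with the low end), z squarely out of the bed
- foot_tip (a point): tip of the hold-down foot (orange pad 45 x 12 x 28 mm on an 18 mm steel bar) that reaches level from the gearbox over the bed, 88 mm above the bench, about 25 to 30 mm up the slope. It follows the wheel, 30 mm a turn; with the wheel a quarter turn from its stop it is 75 mm from the bed's middle line (y = 0)
- board_a_mid (a point): centre of the pale natural wood sample board, a flat rigid plate 100 x 56 x 15 mm, about 60 g (may be absent); x along its 100 mm length, y along its 56 mm width, z through its thickness. Starts lying flat on the bench
- board_b_mid (a point): centre of the dark brown wood sample board, a flat rigid plate 100 x 56 x 15 mm, about 60 g (may be absent); x along its 100 mm length, y along its 56 mm width, z through its thickness. Starts lying flat on the bench
- board_c_mid (a point): centre of the green painted sample board, a flat rigid plate 100 x 56 x 15 mm, about 60 g (may be absent); x along its 100 mm length, y along its 56 mm width, z through its thickness. Starts lying flat on the bench
- board_d_mid (a point): centre of the terracotta (orange-brown) sample board, a flat rigid plate 100 x 56 x 15 mm, about 60 g (may be absent); x along its 100 mm length, y along its 56 mm width, z through its thickness. Starts lying flat on the bench
- glue_jar: bystander: round jar, 56 mm diameter, 75 mm high; origin under its centre
- drill_case: bystander: dark drill-bit stand, 60 x 150 x 50 mm with bits standing up to 30 mm above it; origin under its centre
- plug: bystander: round wooden plug, 48 mm diameter, 16 mm high; origin under its centre
Things that resemble listed ones, but are neither listed nor needed, are in the scene too. What is shaped like the part that bears board_d_mid but pink or yellow is not meant.

How it is judged:
By the outcome, as a careful person would: the job done as asked, in the order asked, and still so for the second after the job is handed in, with the robot touching nothing.
Of board_a, board_b, board_c, board_d only 3 to 4 are there at a start; the rules pass over those that are not, and their reading is None.
At some moment in a run one of board_a, board_b, board_c, board_d may be knocked a few centimetres aside while the robot is not near it.
Once in a run the grip may slacken for a moment while it holds something.
It also fails if it takes over 210 s, if anything falls off the work surface, if the arm or the gripper's body presses on something with over 40 N, if the wrist force passes 120 N, or if a joint passes its speed limit or range.

## Working session

There is one attempt and no reset: what is moved stays moved. The work goes in short steps, each a Python script; the robot and the scene stay as the last script left them, time stands still between calls to the robot, and variables do not carry over. Pictures are saved under pics/ and viewed, and the job is handed in when it is done.

```bash
ls; mkdir -p pics
python3 - <<'E'
from rig import manip,kin,readout,viewer
import cv2,numpy as np
o=readout.observe();print(o['time'],o['tcp_pos'],o['tool_rot'],o['opening'])
for n in ['scene','side','wrist']:
    i=viewer.camera_info(n);print(n,i['vfov'],i['cx'],i['cy'],i['D']);print(np.round(i['view'],3))
    cv2.imwrite(f'pics/{n}0.png',viewer.capture(n)[:,:,::-1])
E
```

```text
pics
0.0 [0.23498262 0.63225363 0.23035631] [ 8.34752473e-04  9.84201327e-01 -1.77050966e-01 -8.33585885e-05] 0.08544399158938432
scene 47.516034054144825 273.26531539346485 206.07042231112047 [-0.07653804  0.          0.          0.          0.        ]
[[ 0.352  0.936 -0.014 -0.172]
 [ 0.785 -0.303 -0.541 -0.376]
 [-0.51   0.179 -0.841  1.78 ]
 [ 0.     0.     0.     1.   ]]
side 57.416466206724145 280.2058845271026 209.79383733597032 [-0.03540382  0.          0.          0.          0.        ]
[[-0.998 -0.051  0.02   0.552]
 [-0.046  0.58  -0.813  0.143]
 [ 0.029 -0.813 -0.582  1.197]
 [ 0.     0.     0.     1.   ]]
wrist 68.49540130840333 282.7260293062294 210.05584813337845 [-0.03103212  0.          0.          0.          0.        ]
[[-0.349 -0.937  0.001  0.675]
 [-0.894  0.333  0.301 -0.039]
 [-0.283  0.104 -0.954  0.38 ]
 [ 0.     0.     0.     1.   ]]
```

View pics/scene0.png

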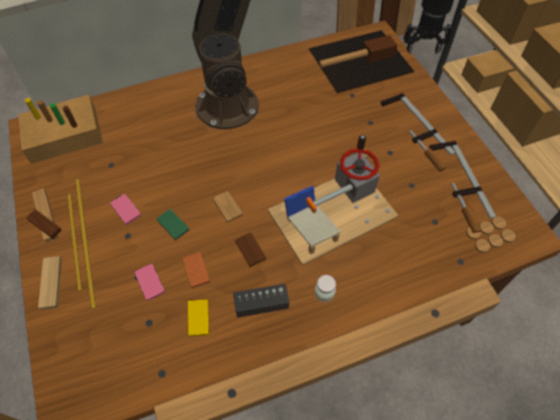

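View pics/side0.png

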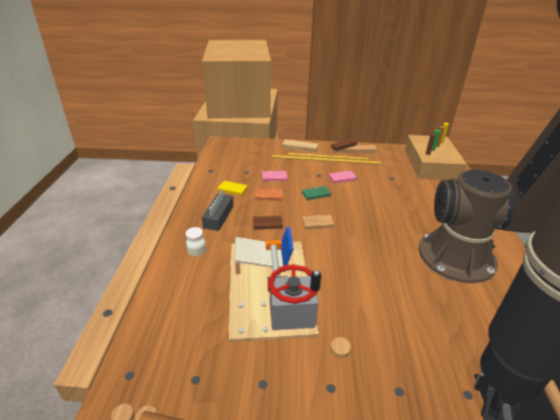

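View pics/wrist0.png

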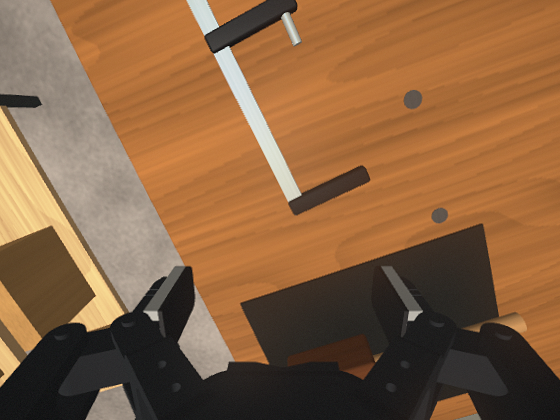

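Scene picture: all four real boards are there: pale (228,206), brown (250,249), green (172,223) and terracotta (196,269). The pink (125,208), (149,281) and yellow (198,317) ones are look-alikes. The jig is at about (335,210), the jar at (326,287) and the drill stand at (261,300). The plug shows only in the side view, at (340,346).

```bash
cat > h.py <<'E'
from rig import manip,kin,readout,viewer
import cv2,numpy as np
from scipy.spatial.transform import Rotation as R
def K(i):
    f=210/np.tan(np.radians(i['vfov'])/2); return np.array([[f,0,i['cx']],[0,f,i['cy']],[0,0,1.]])
def ray(i,uv):
    p=cv2.undistortPoints(np.array(uv,float).reshape(-1,1,2),K(i),np.array(i['D'],float)).reshape(-1,2)
    d=np.c_[p,np.ones(len(p))]; V=np.array(i['view']);Rt=V[:3,:3]
    return -Rt.T@V[:3,3], d@Rt
def atz(i,uv,z):
    c,d=ray(i,uv); return c+d*((z-c[2])/d[:,2])[:,None]
def tri(obs):
    A=np.zeros((3,3));b=np.zeros(3)
    for i,uv in obs:
        c,d=ray(i,[uv]);d=d[0]/np.linalg.norm(d[0]);P=np.eye(3)-np.outer(d,d);A+=P;b+=P@c
    x=np.linalg.solve(A,b);res=[]
    for i,uv in obs: res.append(np.linalg.norm(proj(i,[x])[0]-uv))
    return x,res
def proj(i,X):
    V=np.array(i['view']);r,_=cv2.Rodrigues(V[:3,:3])
    return cv2.projectPoints(np.array(X,float).reshape(-1,1,3),r,V[:3,3],K(i),np.array(i['D'],float))[0].reshape(-1,2)
def save(n,im,crop=None,s=1):
    if crop: l,t,w,h=crop; im=im[t:t+h,l:l+w]
    cv2.imwrite(f'pics/{n}.png',cv2.resize(im,None,fx=s,fy=s,interpolation=cv2.INTER_CUBIC)[:,:,::-1])
def down(yaw): # jaw axis y heading: R=Rz(yaw)*Rx(pi)
    return (R.from_euler('z',yaw)*R.from_euler('x',np.pi)).as_quat(scalar_first=True)
E
python3 - <<'E'
from h import *
np.set_printoptions(precision=4,suppress=True)
I={}
for c in ['scene','side']:
    I[c]=viewer.camera_info(c);im=viewer.capture(c)
    save(c+'1',im,(170,130,240,180) if c=='scene' else (170,150,240,210),3 if c=='scene' else 2.8)
for n in ['crank_grip','wheel_axis','bed','foot_tip','board_a_mid','board_b_mid','board_c_mid','board_d_mid','glue_jar','drill_case','plug']:
    P={}
    for c in I:
        r=viewer.pinpoint(n,c); P[c]=r
        print(n,c,[(np.round(k['centre'],1),round(k['confidence'],2)) for k in r])
    if P['scene'] and P['side']:
        print('   ',tri([(I[c],P[c][0]['centre']) for c in I]))
print(readout.observe()['time'])
E
```

```text
crank_grip scene [(array([363.2, 141.3]), 0.66)]
crank_grip side [(array([312.6, 281.8]), 0.6)]
    (array([0.4658, 0.307 , 0.1713]), [np.float64(0.8363206425153474), np.float64(1.1368165091602385)])
wheel_axis scene [(array([360.3, 157.2]), 0.56)]
wheel_axis side [(array([293.1, 269.6]), 0.9)]
    (array([0.5133, 0.2715, 0.1691]), [np.float64(0.23426031638335934), np.float64(0.30114699540622697)])
bed scene [(array([299.2, 209.5]), 0.61)]
bed side [(array([279. , 254.7]), 0.72)]
    (array([0.5486, 0.0687, 0.0341]), [np.float64(1.9823985651137639), np.float64(2.0796017246050678)])
foot_tip scene [(array([311.7, 206.9]), 0.88)]
foot_tip side [(array([274. , 245.4]), 0.79)]
    (array([0.571 , 0.0916, 0.0825]), [np.float64(1.1861790420643998), np.float64(1.2546554295752794)])
board_a_mid scene [(array([223.7, 205.6]), 0.74)]
board_a_mid side [(array([315.7, 219.1]), 0.62)]
    (array([ 0.4342, -0.1452,  0.0119]), [np.float64(1.5265488048610454), np.float64(1.4151767378133613)])
board_b_mid scene [(array([249.6, 248.7]), 0.92)]
board_b_mid side [(array([265.2, 223. ]), 0.93), (array([1
[... 383 characters left out ...]
(array([200. , 319.4]), 0.7), (array([195.8, 269.2]), 0.68), (array([148.7, 280.1]), 0.68), (array([126.3, 210.3]), 0.58)]
board_d_mid side [(array([267.3, 192.9]), 0.84), (array([235. , 186.9]), 0.66), (array([343.4, 175.8]), 0.56), (array([274. , 174.5]), 0.47)]
    (array([ 0.6764, -0.3439, -0.0563]), [np.float64(20.442765540526878), np.float64(15.288531800565517)])
glue_jar scene [(array([323.6, 292.4]), 0.61)]
glue_jar side [(array([194.7, 251.6]), 0.64)]
    (array([ 0.8137,  0.0368, -0.0014]), [np.float64(1.5913324994400022), np.float64(1.4929984368586642)])
drill_case scene []
drill_case side [(array([218.4, 216.5]), 0.66)]
plug scene []
plug side [(array([340.3, 348.8]), 0.55)]
1.35
```

View pics/scene1.png

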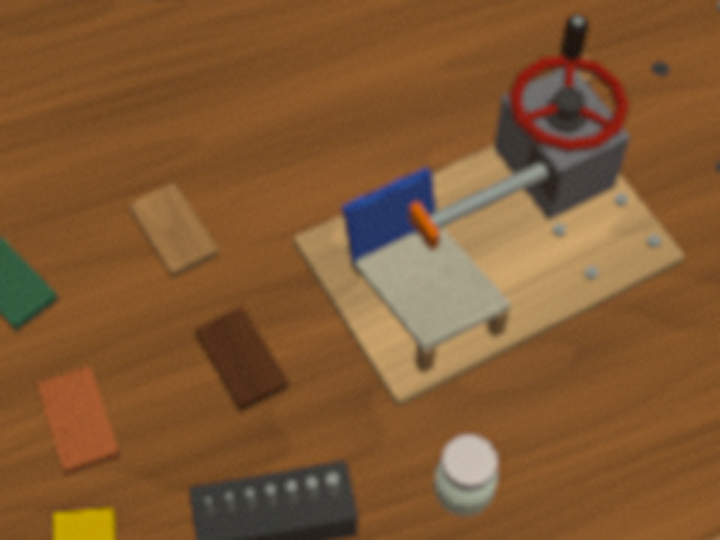

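View pics/side1.png

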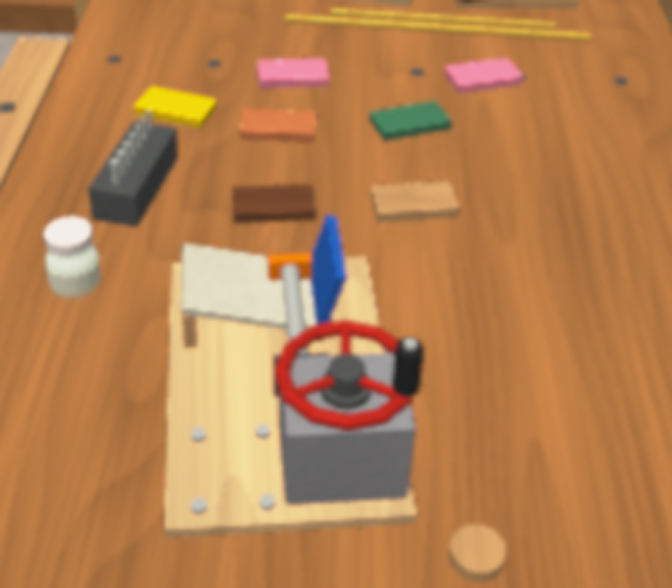

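Run:
```python
from h import *
np.set_printoptions(precision=3,suppress=True)
A=np.array([.5133,.2715])
for y in [-100,-60,-20,20,60,100,140]:
    q=down(np.radians(y));J=[]
    for a in range(0,360,30):
        J.append(kin.inverse_kinematics([*(A+.055*np.array([np.cos(np.radians(a)),np.sin(np.radians(a))])),.154],q))
    if any(j is None for j in J): print(y,'None');continue
    J=np.array(J);print(y,J.min(0),J.max(0))
q=down(np.radians(-20))
manip.move_pose([.46,.25,.30],q)
i=viewer.camera_info('wrist');im=viewer.capture('wrist');save('wr1',im)
for n in ['crank_grip','wheel_axis']:
    r=viewer.pinpoint(n,'wrist')
    for k in r[:2]:
        print(n,k,atz(i,[k['centre']],.17))
o=readout.observe();print(o['time'],o['tcp_pos'],o['contact_force'])
```

```text
-100 [ 0.726  0.18  -0.424  0.    -1.036 -1.099] [ 0.925  0.352 -0.183  0.    -0.967 -0.901]
-60 [ 0.726  0.18  -0.424  0.    -1.036 -0.401] [ 0.925  0.352 -0.183  0.    -0.967 -0.203]
-20 [ 0.726  0.18  -0.424  0.    -1.036  0.297] [ 0.925  0.352 -0.183  0.    -0.967  0.495]
20 [ 0.726  0.18  -0.424  0.    -1.036  0.995] [ 0.925  0.352 -0.183  0.    -0.967  1.194]
60 [ 0.726  0.18  -0.424  0.    -1.036  1.693] [ 0.925  0.352 -0.183  0.    -0.967  1.892]
100 [ 0.726  0.18  -0.424  0.    -1.036  2.391] [ 0.925  0.352 -0.183  0.    -0.967  2.59 ]
140 None
crank_grip {'centre': [232.2, 219.6], 'confidence': 0.89} [[0.459 0.302 0.17 ]]
wheel_axis {'centre': [239.4, 156.9], 'confidence': 0.93} [[0.511 0.273 0.17 ]]
3.15 [0.46  0.251 0.3  ] [-0.452 -0.402 -0.377]
```

View pics/wr1.png

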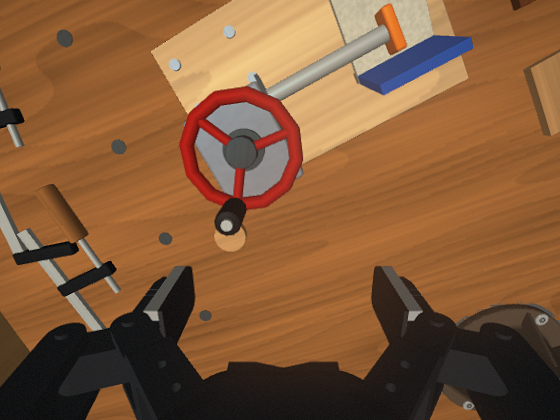

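Run:
```python
from h import *
from scipy.optimize import least_squares
np.set_printoptions(precision=4,suppress=True)
im=cv2.imread('pics/wr1.png');i=viewer.camera_info('wrist')
def fit(i,im,box):
    b,g,r=[im[:,:,k].astype(int) for k in range(3)]
    m=((r>90)&(g<60)&(b<60)&(r>2.5*g)).astype(np.uint8);M=np.zeros_like(m);l,t,w,h=box;M[t:t+h,l:l+w]=m[t:t+h,l:l+w]
    ys,xs=np.nonzero(M);P=atz(i,np.c_[xs,ys],.132)[:,:2]
    s=least_squares(lambda p:np.hypot(*(P-p[:2]).T)-.055,[.512,.272],loss='soft_l1',f_scale=.005)
    s2=least_squares(lambda p:np.hypot(*(P-p[:2]).T)-p[2],[.512,.272,.055],loss='soft_l1',f_scale=.005)
    print(len(xs),s.x,s2.x)
fit(i,im,(170,75,150,145))
for c,box in [('scene',(330,140,60,50)),('side',(260,255,65,55))]:
    fit(viewer.camera_info(c),cv2.imread(f'pics/{c}0.png'),box)
```

```text
5203 [0.512  0.2768] [0.5126 0.2765 0.0526]
370 [0.5095 0.2756] [0.5096 0.2755 0.0528]
479 [0.5102 0.2759] [0.5114 0.2766 0.0524]
```

Run:
```python
from h import *
np.set_printoptions(precision=4,suppress=True)
q=down(np.radians(-20))
manip.move_pose([.464,.3035,.235],q)
manip.move_straight([.464,.3035,.154],.12)
o=readout.observe();print(o['time'],o['contact_force'],o['opening'])
manip.grasp();o=readout.observe();print(o['time'],o['tcp_pos'],o['contact_force'],o['torque'],o['opening'])
C=np.array([.5112,.275]);r0=.055;a=np.radians(149)
for k in range(6):
    a+=np.radians(10)
    manip.move_straight([*(C+r0*np.array([np.cos(a),np.sin(a)])),.154],.08)
    o=readout.observe();f=o['contact_force'];er=np.array([np.cos(a),np.sin(a)]);et=np.array([-er[1],er[0]])
    print(o['time'],np.degrees(a),o['tcp_pos'],f,'r',f[:2]@er,'t',f[:2]@et,o['opening'])
save('scene2',viewer.capture('scene'),(270,100,160,120),4)
```

```text
4.4083 [-0.314  -0.2591  0.3544] 0.08563845039005337
5.0 [0.4641 0.3036 0.1544] [-2.4188 -0.3919  3.4168] [-0.1875  0.4294 -0.052 ] 0.022623743900455472
5.275 158.99999999999997 [0.4599 0.2944 0.1544] [-1.0416 -1.22    4.756 ] r 0.53520941380296 t 1.5122251965717524 0.022451377588635114
5.5417 168.99999999999997 [0.4575 0.2854 0.1544] [-1.5181 -1.8199  6.247 ] r 1.1429681929962314 t 2.0761734823115705 0.02272554772258833
5.8083 178.99999999999997 [0.4566 0.2761 0.1543] [-0.8629 -0.5704  5.1423] r 0.85281208098518 t 0.5853621333056653 0.022798214516566113
6.075 188.99999999999994 [0.4574 0.2667 0.1543] [ 0.4763 -0.7343  5.527 ] r -0.3555516352415693 t 0.7997543456669673 0.02237619658262159
6.3417 198.99999999999994 [0.4598 0.2575 0.1543] [1.1217 0.458  5.5979] r -1.2096773831137475 t -0.06784996892731725 0.02262528851831801
6.6083 208.99999999999991 [0.4638 0.2489 0.1543] [ 0.8343 -0.1919  7.7053] r -0.6366624028866991 t 0.5722847600850246 0.02256988403652071
```

View pics/scene2.png

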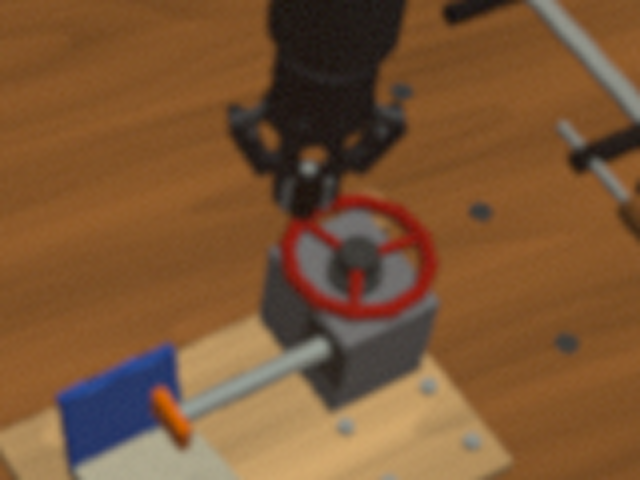

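Run:
```python
from h import *
C=np.array([.5112,.275]);r0=.055;d=209.;n=0
def st(d,sp):
    a=np.radians(d);er=np.array([np.cos(a),np.sin(a)]);et=np.array([-er[1],er[0]])
    manip.move_straight([*(C+r0*er),.154],sp)
    o=readout.observe();f=o['contact_force'];p=np.array(o['tcp_pos'][:2])-C
    return o,f[:2]@er,f[:2]@et,f[2],np.degrees(np.arctan2(p[1],p[0]))%360
while d<149+1130:
    s=10 if d<149+680 else 4
    d+=s;o,fr,ft,fz,aa=st(d,.1);n+=1
    if n%6==0 or abs(ft)>5 or d>149+680 and n%4==0: print(round(o['time'],2),d,round(aa+360*(d//360)-d,2),'r %.1f t %.1f z %.1f op %.4f'%(fr,ft,fz,o['opening']))
    if np.hypot(fr,ft)>14 or o['time']>60: break
print('end',d,fr,ft,fz,o['tcp_pos'],aa,o['opening'],o['time'])
```

```text
8.16 269.0 1.11 r -1.0 t 0.1 z 7.1 op 0.0225
9.66 329.0 1.59 r 0.0 t 0.6 z 7.2 op 0.0224
11.16 389.0 1.26 r 0.6 t 0.6 z 6.9 op 0.0227
12.66 449.0 0.42 r 0.5 t 0.7 z 7.0 op 0.0230
14.16 509.0 0.1 r 0.3 t 0.7 z 7.8 op 0.0230
15.66 569.0 -0.28 r -2.0 t 0.6 z 6.7 op 0.0226
17.16 629.0 0.78 r -0.7 t 1.2 z 7.3 op 0.0228
18.66 689.0 1.47 r 0.8 t 1.4 z 6.1 op 0.0229
20.16 749.0 1.4 r 1.0 t 0.9 z 6.7 op 0.0228
21.66 809.0 0.66 r 0.8 t 1.2 z 7.6 op 0.0230
22.66 837.0 0.1 r 0.2 t 1.3 z 8.6 op 0.0225
23.16 845.0 0.0 r -0.5 t 1.3 z 8.3 op 0.0228
23.66 853.0 -0.05 r 0.1 t 1.2 z 7.6 op 0.0224
24.66 869.0 -0.3 r -1.2 t 0.8 z 9.2 op 0.0227
25.66 885.0 -0.51 r -2.0 t 0.9 z 7.2 op 0.0224
26.16 893.0 -0.6 r -2.3 t 0.2 z 7.0 op 0.0229
26.66 901.0 -0.67 r -2.3 t 0.7 z 5.9 op 0.0231
27.66 917.0 -0.64 r -2.5 t 1.7 z 6.2 op 0.0228
28.66 933.0 -0.5 r -1.9 t 1.2 z 7.1 op 0.0227
29.16 941.0 -0.4 r -2.0 t 1.2 z 5.9 op 0.0224
29.66 949.0 -0.3 r -1.7 t 1.0 z 6.7 op 0.0227
30.66 965.0 -0.01 r -0.8 t 0.7 z 6.6 op 0.0228
31.66 981.0 0.29 r -1.4 t 0.9 z 6.9 op 0.0226
32.16 989.0 0.42 r 0.3 t 2.0 z 8.2 op 0.0231
32.66 997.0 0.52 r -0.2 t 0.7 z 7.8 op 0.0225
33.66 1013.0 0.74 r 0.9 t 0.7 z 6.9 op 0.0229
34.66 1029.0 0.84 r 0.5 t 0.1 z 7.8 op 0.0227
35.16 1037.0 0.89 r 1.4 t 1.6 z 7.9 op 0.0225
35.41 1041.0 -0.7 r -0.2 t -5.3 z 10.7 op 0.0224
35.66 1045.0 -4.47 r -1.5 t -15.6 z 18.6 op 0.0229
end 1045.0 -1.483444394487265 -15.619621786896385 18.5969205278148 [0.55340628 0.24024696 0.15423255] 320.5316404182714 0.022885429752869595 35.6583
```

Run:
```python
from h import *
C=np.array([.5112,.275]);r0=.055
for d in [1038,1028,1018,1008,998,988,978,968,958,950]:
    a=np.radians(d);er=np.array([np.cos(a),np.sin(a)]);et=np.array([-er[1],er[0]])
    manip.move_straight([*(C+r0*er),.154],.1)
    o=readout.observe();f=o['contact_force'];p=np.array(o['tcp_pos'][:2])-C
    print(d,round(np.degrees(np.arctan2(p[1],p[0]))%360+720,2),'r %.1f t %.1f z %.1f'%(f[:2]@er,f[:2]@et,f[2]))
manip.release();o=readout.observe();p=o['tcp_pos'];print(o['opening'],p)
manip.move_straight([p[0],p[1],.25],.15)
# step aside, look
manip.move_pose([.47,.08,.33],down(np.radians(-20)))
for c in ['scene','side','wrist']:
    i=viewer.camera_info(c);save(c+'3',viewer.capture(c))
    for n in ['crank_grip','foot_tip','bed','wheel_axis']:
        for k in viewer.pinpoint(n,c)[:1]:
            z={'crank_grip':.17,'foot_tip':.088,'bed':.036,'wheel_axis':.17}[n]
            print(c,n,np.round(k['centre'],1),round(k['confidence'],2),np.round(atz(i,[k['centre']],z)[0],4))
print(readout.observe()['time'])
```

```text
1038 1037.74 r 0.0 t -0.2 z 8.4
1028 1027.77 r -0.1 t -1.2 z 7.6
1018 1017.74 r -0.8 t -1.5 z 8.5
1008 1007.67 r -0.6 t -1.4 z 7.6
998 997.59 r -0.6 t -0.5 z 8.2
988 987.5 r -0.4 t -0.2 z 7.8
978 977.38 r -1.2 t -1.3 z 7.1
968 967.24 r -0.9 t -1.5 z 7.2
958 957.1 r -1.5 t -1.1 z 8.0
950 949.04 r -1.3 t -1.7 z 6.9
0.08507163274331804 [0.47580228 0.23278462 0.15391889]
scene crank_grip [343.2 150.3] 0.53 [0.4721 0.2348 0.17  ]
scene foot_tip [329.7 196.6] 0.49 [0.5635 0.1564 0.088 ]
scene bed [300.6 210.5] 0.59 [0.5481 0.0691 0.036 ]
scene wheel_axis [361.  160.6] 0.83 [0.527  0.2674 0.17  ]
side crank_grip [306.5 260.9] 0.65 [0.4814 0.2402 0.17  ]
side foot_tip [271.6 261. ] 0.78 [0.5701 0.1594 0.088 ]
side bed [281.8 254.8] 0.61 [0.5453 0.0755 0.036 ]
side wheel_axis [294.9 268.6] 0.91 [0.5086 0.2683 0.17  ]
wrist crank_grip [141.4 235.7] 0.59 [0.4777 0.2381 0.17  ]
wrist foot_tip [200.5 123.9] 0.89 [0.5652 0.1518 0.088 ]
wrist bed [267.3 113.6] 0.85 [0.5493 0.0743 0.036 ]
wrist wheel_axis [ 97. 221.] 0.92 [0.5087 0.2748 0.17  ]
41.0583
```

View pics/wrist3.png

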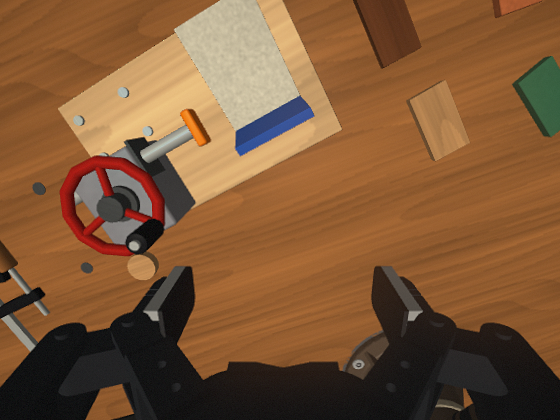

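View pics/side3.png

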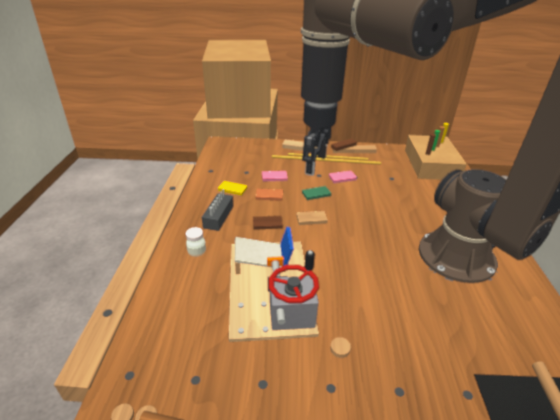

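Wheel is a quarter turn off its stop: grip at 949° against a stop felt at about 1040°. In the wrist view the foot pad at (195,127) is drawn back, and triangulated it is about 76 mm from the middle line, which agrees with 75. Next I measure the bed and the boards.

Run:
```python
from h import *
import pickle
np.set_printoptions(precision=4,suppress=True)
S={}
for c in ['scene','side']: S[c]=(viewer.camera_info(c),viewer.capture(c))
for nm,p,y in [('bed',[.53,.075,.33],10),('brd',[.50,-.17,.34],0)]:
    manip.move_pose(p,down(np.radians(y)))
    i=viewer.camera_info('wrist');im=viewer.capture('wrist');S[nm]=(i,im);save('w_'+nm,im)
    print(ray(i,[[280,210]])[0])
for n in 'abcd':
    for k in viewer.regions_of(f'board_{n}_mid','wrist'):
        pts=np.argwhere(k['mask'])[:,::-1]
        P=atz(S['brd'][0],pts,.015)[:,:2].astype(np.float32)
        col=np.median(S['brd'][1][k['mask']],axis=0)
        print(n,round(k['confidence'],2),k['bbox'],col,cv2.minAreaRect(P*1000))
pickle.dump(S,open('S.pkl','wb'));print(readout.observe()['time'])
save('bedcrop',S['bed'][1],(130,0,270,200),2.9)
save('scenecrop',S['scene'][1],(265,175,90,80),7)
```

```text
[0.6065 0.0885 0.4724]
[ 0.5779 -0.1689  0.4829]
a 0.7 [251.8, 160.8, 44.4, 67.7] [192. 139.  86.] ((455.43927001953125, -154.83087158203125), (102.41773986816406, 56.90098571777344), 11.260300636291504)
b 0.63 [219.9, 55.5, 49.9, 76.0] [105.  62.  35.] ((605.381591796875, -117.36726379394531), (101.28060913085938, 58.39140701293945), 6.979396343231201)
c 0.56 [350.3, 173.8, 51.8, 65.2] [ 74. 109.  74.] ((436.05322265625, -314.90093994140625), (102.99410247802734, 58.58644485473633), 23.579214096069336)
d 0.89 [346.1, 47.5, 41.7, 76.8] [194. 106.  59.] ((613.5426635742188, -288.6170349121094), (57.19430160522461, 99.31695556640625), 89.788330078125)
d 0.75 [418.3, 235.3, 47.5, 58.4] [223. 116. 134.] ((328.3630065917969, -442.71453857421875), (111.76434326171875, 61.5258903503418), 19.35869026184082)
d 0.7 [436.5, 54.3, 43.5, 78.8] [222. 115. 133.] ((601.9407348632812, -425.6842041015625), (100.67259216308594, 62.652862548828125), 8.072416305541992)
d 0.59 [371.2, 3.0, 43.6, 21.8] [221. 179.   1.] ((711.1370849609375, -312.8051452636719), (23.997690200805664, 60.375484466552734), 0.8035365343093872)
43.0583
```

View pics/w_bed.png

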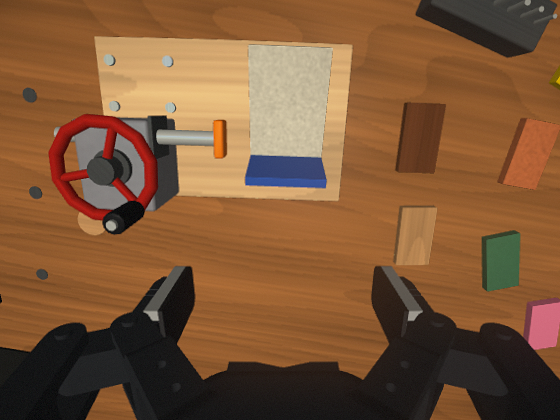

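View pics/w_brd.png

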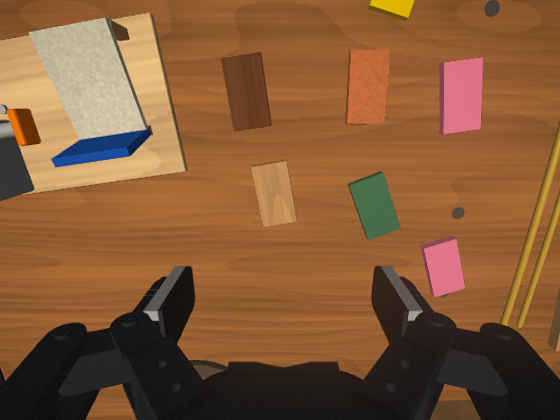

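View pics/scenecrop.png

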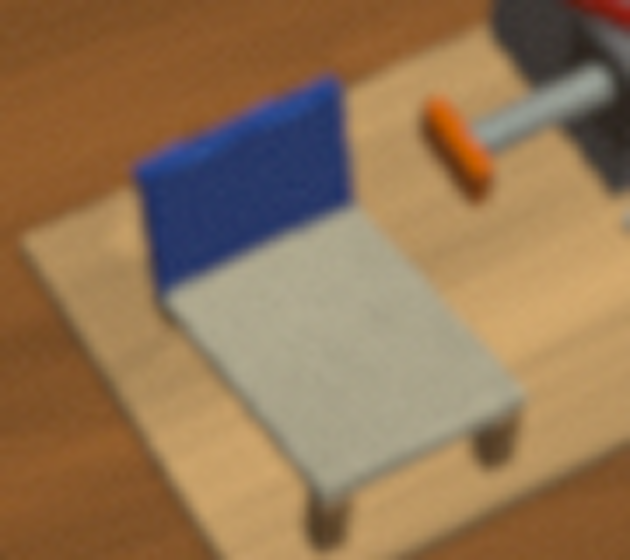

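View pics/bedcrop.png

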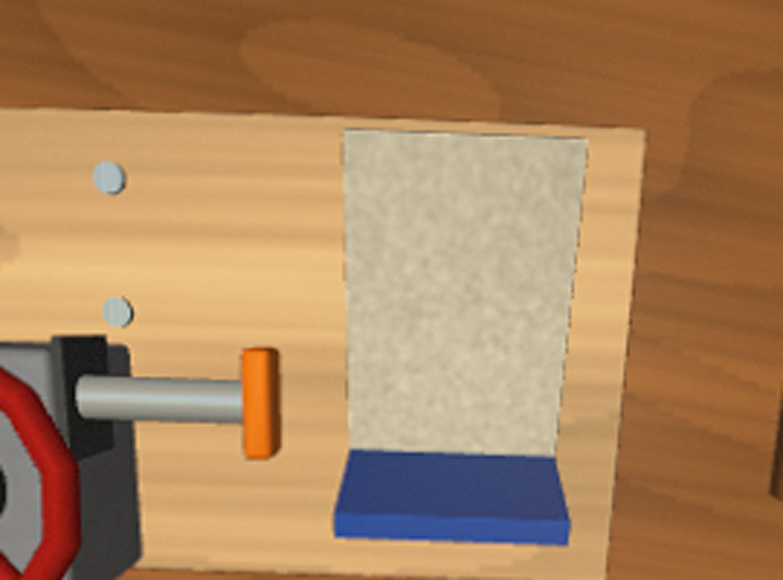

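```bash
cat >> h.py <<'E'
def bedR(psi): return R.from_euler('z',psi)*R.from_euler('y',-np.radians(15))
E
python3 - <<'E'
from h import *
import pickle
from scipy.optimize import least_squares
S=pickle.load(open('S.pkl','rb'))
W=[((343,128),(138,50,0)),((587,138),(138,-50,0)),((352,451),(0,50,0)),((555,457),(0,-50,0)),((334,514),(0,50,70)),((568,519),(0,-50,70)),((334,536),(-12,50,70)),((567,545),(-12,-50,70))]
Sc=[((165,293),(0,-50,0)),((352,205),(0,50,0)),((325,489),(138,-50,0)),((521,393),(138,50,0)),((138,163),(-12,-50,70)),((338,78),(-12,50,70))]
uw=(np.array([a for a,_ in W])+.5)/2.9-.5+[130,0];Xw=np.array([b for _,b in W])/1e3
us=(np.array([a for a,_ in Sc])+.5)/7-.5+[265,175];Xs=np.array([b for _,b in Sc])/1e3
def f(p,sets,full=False):
    r=[]
    for i,u,X in sets:
        Y=bedR(p[2]).apply(X)+[p[0],p[1],p[3]]
        r.append(proj(i,Y)-u)
    return r if full else np.concatenate(r).ravel()
for nm,sets in [('w',[(S['bed'][0],uw,Xw)]),('s',[(S['scene'][0],us,Xs)]),('both',[(S['bed'][0],uw,Xw),(S['scene'][0],us,Xs)])]:
    s=least_squares(f,[.548,.072,.17,.036],args=(sets,))
    print(nm,np.round(s.x,4),np.degrees(s.x[2]),'axis',np.round(s.x[:2]+.205*np.array([-np.sin(s.x[2]),np.cos(s.x[2])]),4))
    for r in f(s.x,sets,True): print(np.round(r,1).tolist())
E
```

```text
w [0.5503 0.0745 0.1373 0.0348] 7.864711777492735 axis [0.5223 0.2776]
[[-0.3, 0.7], [0.2, 0.5], [-0.9, -1.0], [-0.1, -0.7], [-0.3, -0.6], [1.0, 0.4], [0.0, 0.5], [0.3, 0.1]]
s [0.5363 0.0805 0.1246 0.0136] 7.140437784128177 axis [0.5108 0.2839]
[[0.3, 0.2], [1.0, 0.1], [-0.7, -0.1], [0.2, -0.4], [-0.3, 0.4], [-0.6, -0.1]]
both [0.5502 0.0745 0.1357 0.0357] 7.776600093618918 axis [0.5224 0.2776]
[[-0.2, 0.6], [0.5, 0.5], [-0.9, -0.9], [0.0, -0.5], [-0.4, -0.4], [1.1, 0.7], [-0.1, 0.7], [0.3, 0.4]]
[[0.3, 0.8], [1.4, 0.2], [0.2, 0.8], [1.4, 0.0], [-0.5, 0.7], [-0.4, -0.3]]
```

Wrist board view candidates: terracotta (368,87), pink (461,95) and (443,268), yellow (392,5). The orange-brown one at (368,87) fits board_d. I'll confirm it in an enlarged crop and check the IK.

```bash
cat >> h.py <<'E'
O=np.array([.5502,.0745,.0357]);PSI=np.radians(7.8);BR=bedR(PSI)
def bp(x,z,y=0): return O+BR.apply([x,y,z])
QB=(BR*R.from_euler('x',np.pi)).as_quat(scalar_first=True)
E
python3 - <<'E'
from h import *
import pickle
np.set_printoptions(precision=3,suppress=True)
S=pickle.load(open('S.pkl','rb'));save('dcrop',S['brd'][1],(330,0,170,150),4)
for p,y in [((.455,-.155),11),((.605,-.117),7),((.436,-.315),23.6),((.6135,-.2886),0)]:
    for z in (.0,.1,.3): print(kin.inverse_kinematics([*p,z],down(np.radians(y))))
for x,z in [(.075,.12),(.06,0),(.06,.05)]: print(kin.inverse_kinematics(bp(x,z),QB))
E
```

```text
[ 0.082  0.333 -0.683  0.    -0.555  1.681]
[ 0.082  0.173 -0.583  0.    -0.815  1.681]
[ 0.082 -0.008 -0.286  0.    -1.293  1.681]
[ 0.125  0.497 -0.373  0.    -0.701  1.567]
[ 0.125  0.375 -0.288  0.    -0.908  1.567]
[ 0.125  0.227 -0.016  0.    -1.328  1.567]
[-0.261  0.402 -0.555  0.    -0.614  2.244]
[-0.261  0.261 -0.463  0.    -0.848  2.244]
[-0.261  0.093 -0.179  0.    -1.299  2.244]
[-0.153  0.572 -0.223  0.    -0.775  1.724]
[-0.153  0.463 -0.141  0.    -0.966  1.724]
[-0.153  0.332  0.128  0.    -1.366  1.724]
[ 0.523  0.133 -0.535  0.159 -0.665  1.071]
[ 0.5    0.313 -0.679  0.275 -0.346  0.959]
[ 0.516  0.225 -0.634  0.211 -0.476  1.015]
```

View pics/dcrop.png

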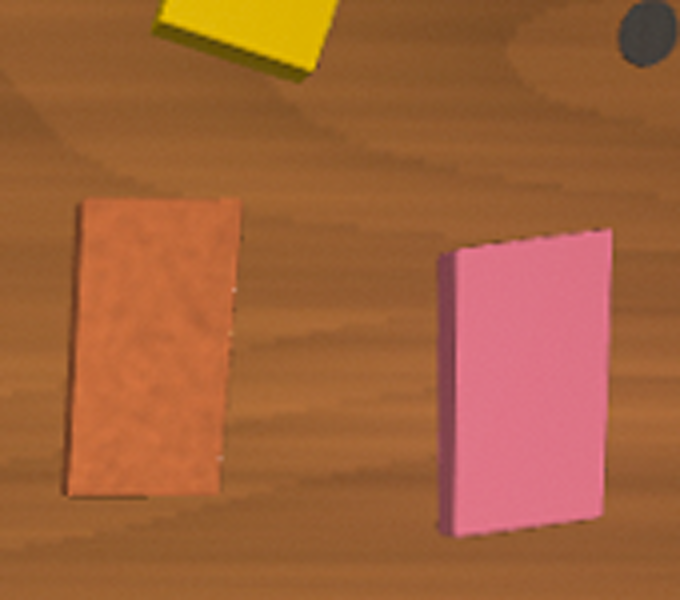

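Crop: the left board at (368,87) is terracotta, beside the plain pink one and the yellow one, so it is board_d. Picking brown first.

```bash
cat >> h.py <<'E'
G=.010
def look(n,hint,tag):
    manip.move_pose([hint[0]-.10,hint[1],.27],down(0))
    i=viewer.camera_info('wrist');im=viewer.capture('wrist');save('look_'+tag,im)
    best=None
    for k in viewer.regions_of(f'board_{n}_mid','wrist'):
        col=np.median(im[k['mask']],axis=0)
        pts=np.argwhere(k['mask'])[:,::-1];P=atz(i,pts,.015)[:,:2].astype(np.float32)*1000
        c,(w,h),a=cv2.minAreaRect(P)
        if w<h: a+=90;w,h=h,w
        a=(a+90)%180-90
        ok=n!='d' or (col[2]<.45*col[0] and .4<col[1]/col[0]<.68)
        print(n,round(k['confidence'],2),col,np.round(c,1),round(w,1),round(h,1),round(a,1),ok)
        if ok and w>90 and h>48 and best is None: best=(np.array(c)/1000,np.radians(a))
    return best
def pick(c,a,z=.001):
    q=down(a);p=c+G*np.array([np.cos(a),np.sin(a)])
    manip.move_pose([*p,.07],q)
    manip.move_straight([*p,z],.10)
    o=readout.observe();print('down',o['tcp_pos'],o['contact_force'])
    manip.grasp();o=readout.observe();print('grip',o['tcp_pos'],o['opening'],o['contact_force'],o['time'])
    z0=o['tcp_pos'][2]
    manip.move_straight([*p,.19],.2)
    o=readout.observe();print('up',o['opening'],o['contact_force'],o['time'])
    return z0
E
python3 - <<'E'
from h import *
np.set_printoptions(precision=4,suppress=True)
b=look('b',(.605,-.117),'b')
print(b,readout.observe()['time'])
if b: print(pick(*b))
save('held_b',viewer.capture('wrist'))
E
```

```text
b 0.84 [106.  61.  34.] [ 605.4 -116.6] 101.3 58.5 8.2 True
(array([ 0.6054, -0.1166]), np.float64(0.14256547131758507)) 43.6
down [ 0.6158 -0.1151  0.0017] [ 0.0669 -0.3293 -0.1512]
grip [ 0.6159 -0.1151  0.0021] 0.054512014770762285 [-0.3494  0.4737  5.646 ] 45.7417
up 0.05431439100517795 [-0.2582 -0.2306 -1.6168] 46.8333
0.0021312241584186264
```

View pics/held_b.png

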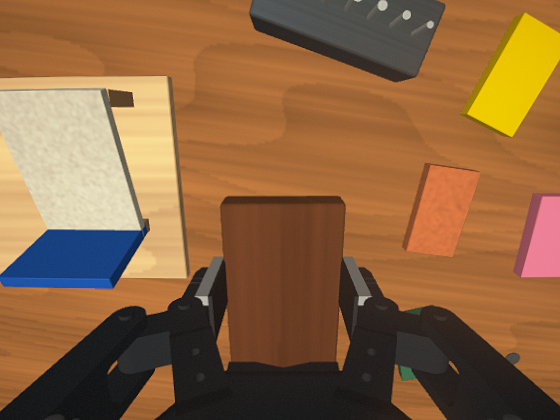

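View pics/look_b.png

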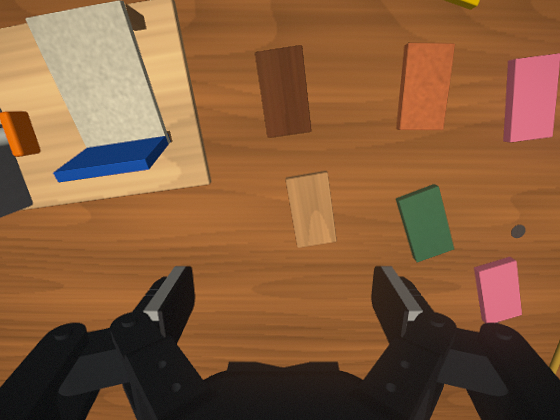

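The brown board is held square between the fingers: front edge at (283,203), pads at (215,285) and (352,285). Placing it.

```bash
cat >> h.py <<'E'
def frc():
    o=readout.observe();return BR.inv().apply(o['contact_force']),o
def place(k,z0):
    xg=.05+G; zb=z0+.015*k
    manip.move_pose(bp(xg+.014,.13),QB)
    f0,o=frc();print('above',f0,o['opening'],o['time'])
    manip.move_straight(bp(xg+.014,zb+.012),.15)
    manip.move_straight(bp(xg+.014,zb+.003),.05)
    f0,o=frc();print('low',f0,o['opening'])
    x=xg+.014
    f=f0
    while x>xg-.010:
        x-=.0015;manip.move_straight(bp(x,zb+.003),.04);f,o=frc()
        if f[0]-f0[0]>4: break
    print('stop x-xg',round(x-xg,4),f,o['opening'])
    z=zb+.003
    while z>zb-.006:
        z-=.001;manip.move_straight(bp(x,z),.04);f2,o=frc()
        if f2[2]-f0[2]>4: break
    print('seat z-zb',round(z-zb,4),f2,o['opening'],o['time'])
    manip.release()
    manip.move_straight(bp(x+.003,z+.03),.1)
    manip.move_straight(bp(x+.003,.15),.25)
    return x,z
E
python3 - <<'E'
from h import *
np.set_printoptions(precision=3,suppress=True)
print(place(0,.0021))
save('pl_b',viewer.capture('wrist'));save('pl_bs',viewer.capture('scene'),(265,150,110,100),6);print(readout.observe()['time'])
E
```

```text
above [ 0.113 -0.463 -0.672] 0.054113410113885534 47.6917
low [-0.009  0.169 -1.574] 0.054279235427914296
stop x-xg -0.0025 [ 7.926 -2.442 -3.349] 0.05400320724115269
seat z-zb -0.001 [ 3.093 -0.328 10.606] 0.05409963757507791 52.7
(0.057499999999999996, 0.0011000000000000003)
54.2917
```

View pics/pl_b.png

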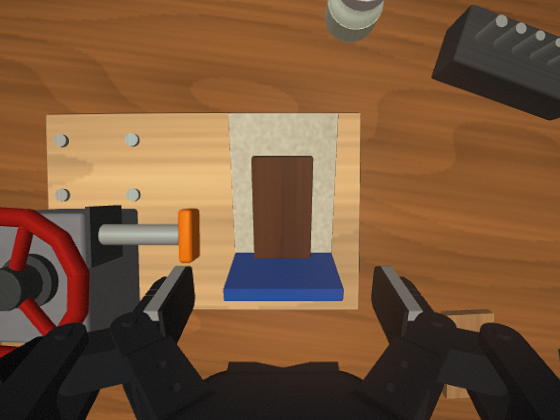

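View pics/pl_bs.png

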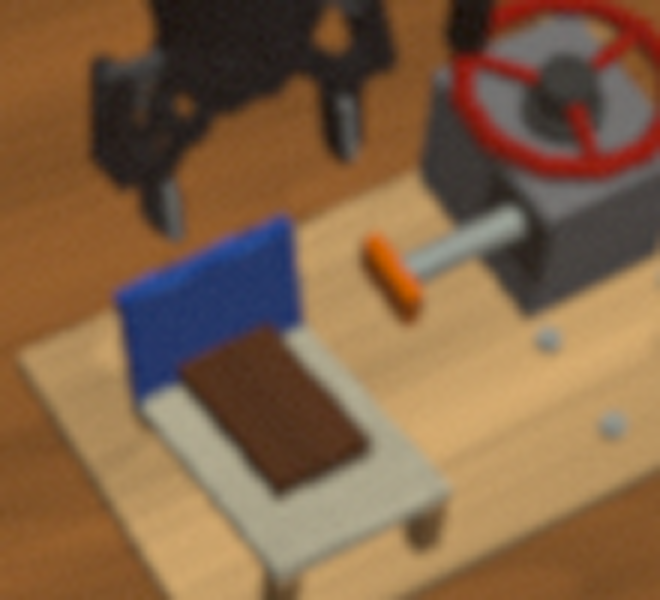

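Brown lies centred on the bed (wrist view: bed 231–335, board 253–312 at row 200) and against the backstop. Next the terracotta.

Run:
```python
from h import *
np.set_printoptions(precision=3,suppress=True)
i=viewer.camera_info('wrist')
# brown far edge check
P=np.array([bp(.1,.015,-.028),bp(.1,.015,.028),bp(.138,0,.05),bp(.138,0,-.05)]);print(proj(i,P))
b=look('d',(.6135,-.2886),'d')
if b:
    z0=pick(*b);save('held_d',viewer.capture('wrist'))
    if readout.observe()['opening']>.05: print(place(1,z0))
save('pl_d',viewer.capture('wrist'));save('pl_ds',viewer.capture('scene'));print(readout.observe()['time'])
```

```text
[[314.005 156.195]
 [251.163 156.215]
 [227.165 111.75 ]
 [337.946 111.729]]
d 0.94 [220.5 178.   14. ] [ 707.1 -313.1] 53.1 13.1 -89.8 False
d 0.87 [228. 121. 140.] [ 601.9 -426.4] 102.1 60.7 8.8 False
d 0.69 [203. 110.  62.] [ 613.1 -289.9] 99.6 56.1 0.4 True
d 0.65 [226. 118. 136.] [ 330.2 -444.4] 104.1 56.8 19.9 False
down [ 0.624 -0.29   0.002] [-0.375  0.393  1.386]
grip [ 0.624 -0.29   0.002] 0.054244269190069076 [-0.751  1.093  5.554] 57.9333
up 0.054058770997609806 [-0.078  0.577 -0.891] 59.025
above [ 0.426  0.273 -1.105] 0.05454013910952795 60.4583
low [-0.29   0.384 -0.39 ] 0.05391214373908739
stop x-xg -0.001 [ 4.444 -1.893 -1.972] 0.054161255467830724
seat z-zb -0.001 [ 1.742  0.839 15.472] 0.053882272164376105 65.1167
(0.059, np.float64(0.016210933929606482))
66.65
```

View pics/pl_d.png

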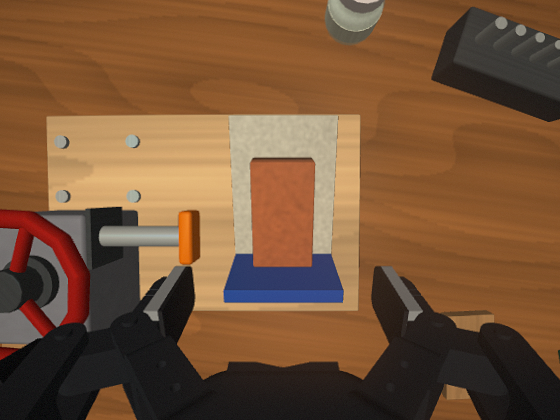

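View pics/pl_ds.png

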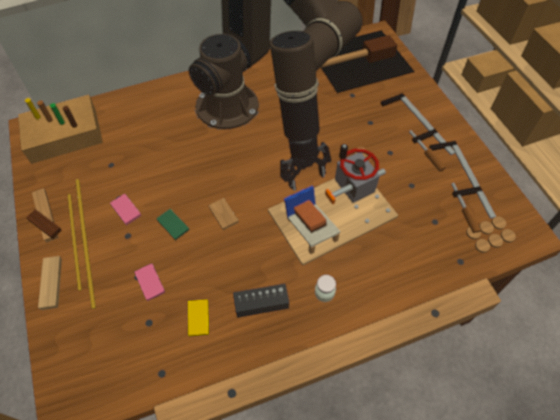

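Terracotta sits square on brown (251–315, row 158). Next the green at (172,223).

Run:
```python
from h import *
np.set_printoptions(precision=3,suppress=True)
i=viewer.camera_info('wrist')
P=np.array([bp(.1,.03,-.028),bp(.1,.03,.028)]);print(proj(i,P))
b=look('c',(.436,-.315),'c')
if b:
    z0=pick(*b);save('held_c',viewer.capture('wrist'))
    if readout.observe()['opening']>.05: print(place(2,z0))
save('pl_c',viewer.capture('wrist'));save('pl_cs',viewer.capture('scene'));print(readout.observe()['time'])
```

```text
[[315.705 160.385]
 [249.523 160.407]]
c 0.78 [ 71. 125.  86.] [ 434.6 -315.5] 101.6 58.8 22.3 True
down [ 0.444 -0.312  0.002] [ 0.624  0.41  -0.011]
grip [ 0.444 -0.312  0.002] 0.05439840056448423 [-1.43   0.588  7.715] 70.5833
up 0.05400433220990704 [-0.152  0.29  -1.278] 71.675
above [-0.169 -0.26  -0.755] 0.053988839040706005 73.2583
low [ 0.218  0.06  -0.413] 0.054621533964854516
stop x-xg -0.001 [ 4.449 -1.781 -1.234] 0.05406980226961207
seat z-zb -0.001 [ 2.094  1.71  15.49 ] 0.05422853824699825 77.8167
(0.059, np.float64(0.03107438157476542))
79.2917
```

View pics/pl_c.png

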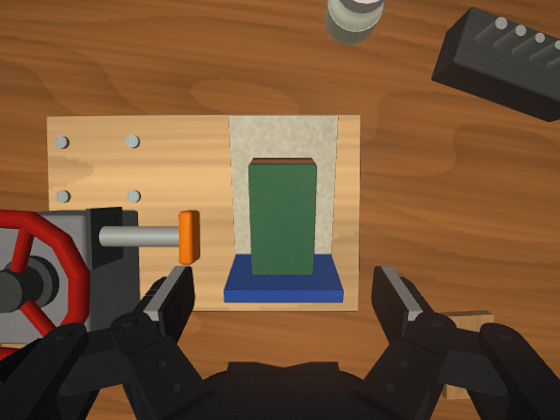

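View pics/pl_cs.png

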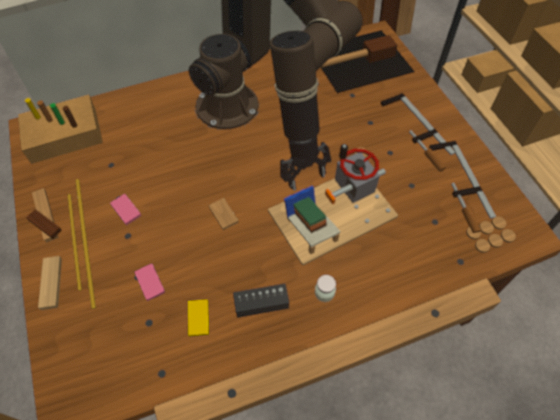

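Green is stacked. Last, the pale board at (224,212).

Run:
```python
from h import *
np.set_printoptions(precision=3,suppress=True)
i=viewer.camera_info('wrist')
P=np.array([bp(.1,.045,-.028),bp(.1,.045,.028)]);print(proj(i,P))
b=look('a',(.52,-.155),'a')
if b:
    z0=pick(*b);save('held_a',viewer.capture('wrist'))
    if readout.observe()['opening']>.05: print(place(3,z0))
save('pl_a',viewer.capture('wrist'));print(readout.observe()['time'])
manip.move_pose([.42,-.05,.33],down(np.radians(-10)))
i=viewer.camera_info('wrist');save('fw',viewer.capture('wrist'))
save('fs',viewer.capture('scene'),(265,150,110,100),6);save('fd',viewer.capture('side'),(170,190,190,190),3.1)
```

```text
[[317.657 163.199]
 [247.644 163.224]]
a 0.61 [197. 143.  89.] [ 455.1 -155.1] 100.1 55.7 10.0 True
down [ 0.466 -0.153  0.002] [-0.173 -0.478  0.109]
grip [ 0.465 -0.153  0.002] 0.05405548202311476 [-1.978  1.163  8.637] 82.575
up 0.05368326132377604 [-0.553  0.188 -0.786] 83.6667
above [-0.103 -0.601 -1.299] 0.05391926253711471 84.7333
low [-0.866  0.128 -1.55 ] 0.05398744418007774
stop x-xg -0.001 [ 4.321 -2.121 -2.213] 0.054038949573827225
seat z-zb 0.0 [ 5.253 -0.627  3.925] 0.054203199393507054 88.9417
(0.059, np.float64(0.04702918047314009))
90.3
```

View pics/pl_a.png

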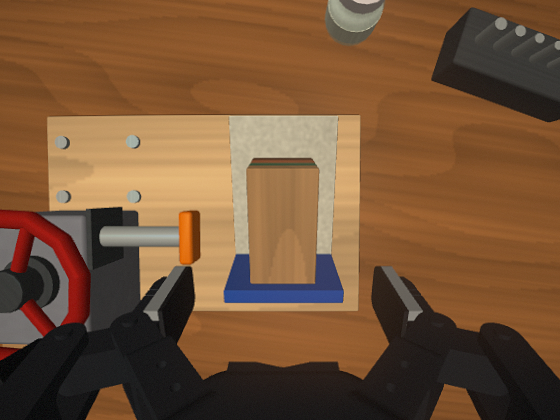

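View pics/fs.png

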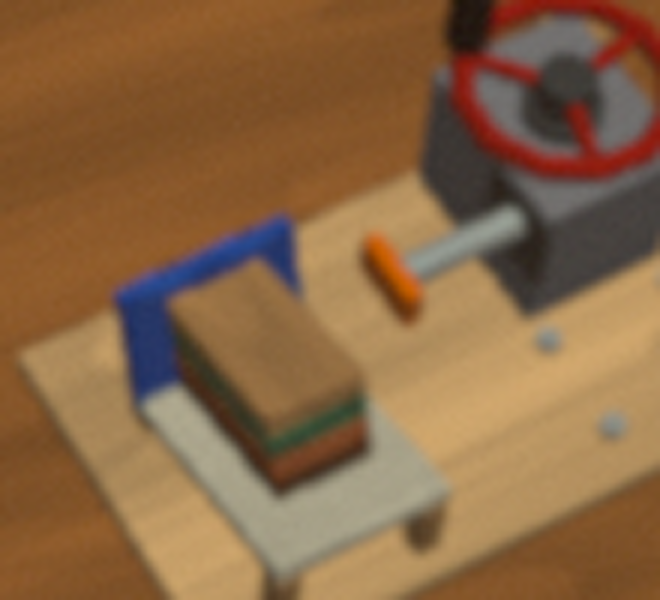

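View pics/fd.png

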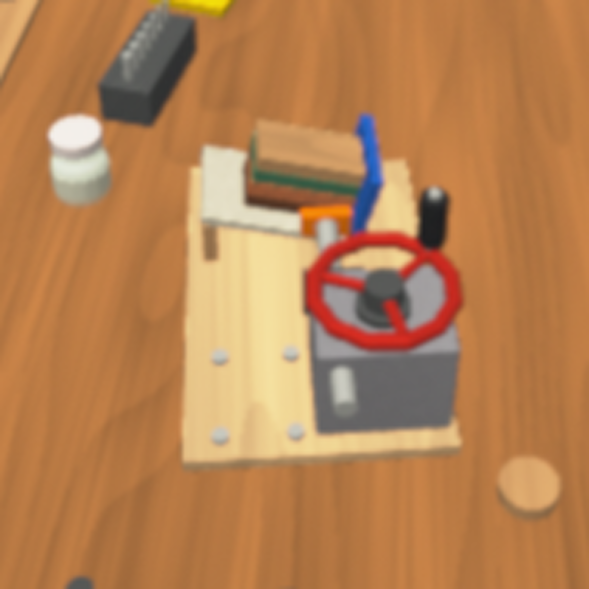

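View pics/look_a.png

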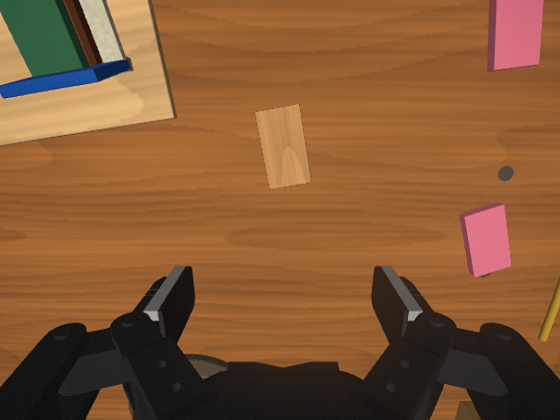

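Run:
```python
import cv2,numpy as np
from h import *
t=[cv2.imread(f'pics/pl_{n}.png')[145:310,220:350] for n in 'dca']
cv2.imwrite('pics/cmp.png',cv2.resize(np.hstack(t),None,fx=2.05,fy=3.4,interpolation=cv2.INTER_CUBIC))
save('fwc',cv2.imread('pics/fw.png')[:,:,::-1],(0,0,330,230),2.4)
```

```text
(no output)
```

View pics/cmp.png

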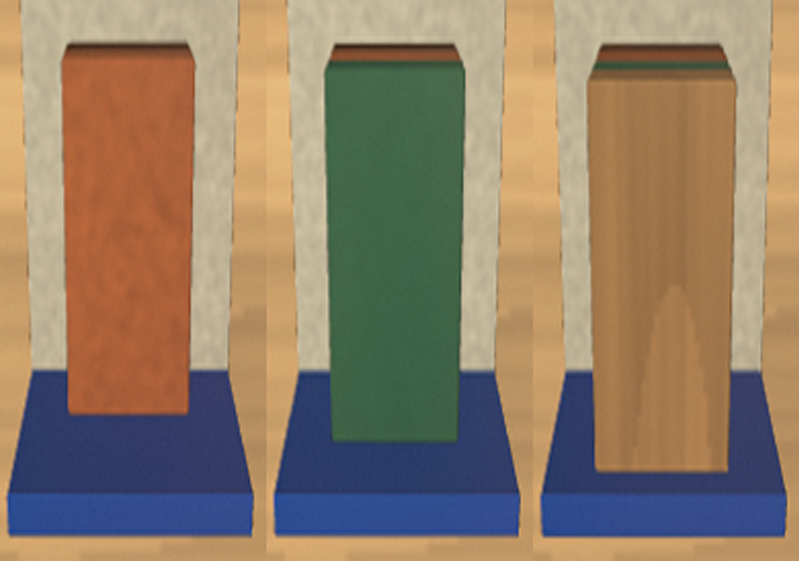

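View pics/fwc.png

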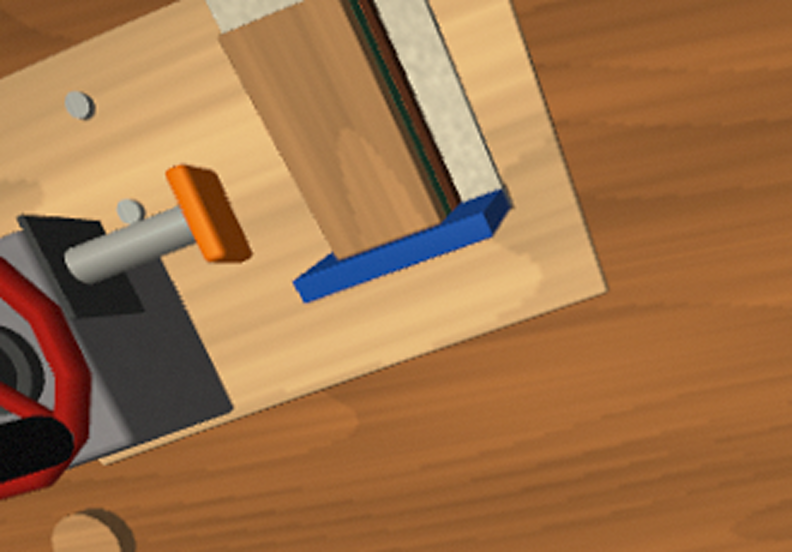

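Run:
```python
from h import *
print(readout.observe()['time'],viewer.pinpoint('glue_jar','scene')[:1],viewer.pinpoint('plug','side')[:1])
print(viewer.pinpoint('foot_tip','side')[:1])
manip.close_job()
```

```text
91.3833 [{'centre': [323.3, 292.6], 'confidence': 0.7}] [{'centre': [340.0, 349.8], 'confidence': 0.61}]
[{'centre': [278.5, 258.4], 'confidence': 0.86}]
the job is handed in; nothing more can be done
```

The jig is loaded and the job was handed in at about 91 s of the 210 s allowed. The close call gives no verdict.

- **Handwheel:** I cranked it anticlockwise about 2.5 turns until the stop was felt: the force at the grip jumped from about 1.5 N to 15 N. I then backed it off about 91° and let go. The foot tip measured about 76 mm from the bed's middle line, against the 75 mm given for a quarter turn.
- **Boards:** All four were present. I stacked them bottom to top as brown, terracotta, green, pale. Each was pushed against the backstop until the contact force rose by more than 4 N, then pressed flat and released.
- **Last checks:** In the pictures the stack is flush, centred to about 1 mm, lengthwise up the slope and with its end at the backstop. No gap at the backstop can be seen, but the views cannot rule out one of up to about 1 mm.
- **Bystanders:** The jar and plug are within about 1 pixel of where they started. The drill-bit stand looks unmoved in the pictures; I did not measure it.
- **Disagreements:** The first network estimates put the wheel axis about 3–4 mm off my rim fit, and the bed origin estimates scattered by up to 7 mm. I used my own fits, and the low cranking forces and the far edge of the first board, which matched the bed fit's prediction to within about a pixel, agreed with them. The pale board read about 2 cm differently before and after cranking, so it may have been knocked; I measured it again just before the grasp.

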